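Stand the tumbler mouth down and slide it into the damp box

TASK

Take the clay tumbler that lies on its side in the sloping wooden cradle, turn it over and set it down gently, mouth down, inside the wire ring of the metal carrier. Then push the carrier (it has a knob) fully home into the damp box, so that the tumbler goes in through the two sprung flaps and they close behind it. Leave the other things on the bench where they are.

Things in the scene. Friction and masses are not known exactly. Their poses are not given: they have to be found in the camera images.
- tumbler_center (a point): Centre (on the axis, half-way up) of the brown clay tumbler to handle: hollow, 87 mm high, 67 mm wide at the mouth, 62 half-way up, 58 near the foot, walls 5 mm, 0.18 to 0.3 kg. Its z axis runs from foot to mouth. At the start it lies loose in the cradle, its mouth pointing to the robot's right (up to 0.4 rad either way) and about 20 degrees below level, its centre 80 mm above the bench.
- tumbler: The same tumbler; origin at the centre of the underside of its foot, z from foot to mouth.
- cradle_seat (a point): Sloping wooden cradle, fixed: two dowels 36 mm apart on two uprights 50 mm wide, base 62 x 135 mm, a cross dowel stopping the rim at the low end. This point is where the tumbler's centre rests, 80 mm above the bench; its x axis is level and points to the low end (the tumbler's mouth). All of it lies under the tumbler, so both sides of the tumbler are free to grasp.
- carrier_seat (a point): Middle of the carrier's plate inside the wire ring, on the plate's top face, 14 mm above the bench, where the tumbler's rim is to stand. x is level and points into the damp box, z up. The carrier is a 96 mm square metal plate with a long tongue; the ring has an inner diameter of 80 mm and stands 5 mm above the plate. It starts 55 to 75 mm in front of the doorway.
- carrier_knob (a point): Centre of the dark wooden knob of the carrier (upright, 20 mm in diameter, 30 mm high, its centre 46 mm and its top 61 mm above the bench) on a 12 mm stem, at the end of the carrier's tongue, 160 mm nearer the robot than the ring's middle. Same axes as the seat.
- carrier (a joint): How far the carrier has slid into the box along the seat's x axis, m: 0 to 0.02 at the start, 0.165 fully home against its stop (the knob is then 70 mm in front of the doorway). It slides only along this line, with about 1.5 N of friction, and stays where it is left.
- flap_left (a joint): Left flap of the damp box's doorway, turning on an upright hinge: 0 closed, grows as it swings into the box, at most 1.5 rad. 48 mm wide, 92 mm high, its foot 25 mm above the bench; a weak spring (about 0.01 to 0.025 N m) closes it.
- flap_right (a joint): Right flap, the mirror image of the left one.
- damp_box: The damp box, fixed to the bench: clear plastic with wooden posts, 150 mm deep, 136 mm wide, closed on top, 130 mm high, on a thin plywood base. Origin on the bench at the middle of the doorway; x points into the box. Two low guide strips beside the carrier reach 17 mm above the bench.
- stamp_press: Obstacle, fixed: a green lever press between the cradle and the box, at the back; body about 0.24 m tall with a lever and ball rising above and to its right; keep the wrist clear of it. Its base reaches from 80 mm nearer the robot than this origin to 120 mm beyond it and 63 mm to either side.
- other_tumbler: Bystander: another clay tumbler, standing upright, 68 mm wide, 89 mm high; origin at the centre of its underside.
- jar: Bystander: closed jar with a black screw lid, 58 mm wide, 73 mm high; origin at the centre of its underside.
- wooden_stamp: Bystander: small turned wooden stamp, 27 mm wide, 61 mm high, standing; origin at the centre of its underside.

How it is judged:
By the outcome, as a careful person would: the job done as asked, in the order asked, and still so for the second after the job is handed in, with the robot touching nothing.
It also fails if it takes over 48 s, if anything falls off the work surface, if the arm or the gripper's body presses on something with over 40 N, if the wrist force passes 120 N, or if a joint passes its speed limit or range.

ROBOT

A 6-joint arm with a two-finger parallel gripper is mounted at the origin on a cart in front of the work surface, level with it; the furniture and walls round the work are solid. World frame = base frame: x ahead of the robot, y to its left, z up, the work surface at z = 0. Lengths are in m, angles in degrees, forces in N, time in s.
With the tool pointing down it reaches from about 0.3 to 0.75 m from the base axis. Payload 8.5 kg.
Tool frame: the origin (TCP) lies midway between the tips of the shut fingers; the grasp point (between the pads) lies 19 mm behind it; z points along the fingers, y is the line along which they close (so a half turn about z gives the same grasp; the last joint's range is limited). The gripper opens to 85 mm and grips with 20 to 120 N. Pads are 22 mm wide; open, the fingers measure 114 mm over their backs; the gripper's body (76 mm by 85 mm) begins 54 mm behind the grasp point. The pads swing forward as they close: fully open they stand 13 mm farther back than shut.
Start: joints at [-88.024, 21.807, 74.336, -0, 83.858, -12.336], TCP at [0.136, -0.533, 0.231] pointing down, gripper open.
Joint ranges: [-178.18, 178.18], [-50.72, 133.34], [12.68, 142.11], [-81.47, 261.47], [9.98, 163.14], [-165.26, 165.26]. Speed limits (degrees/s): [136.94, 136.94, 180, 180, 180, 180].

INTERFACE

Orientations are given as a 3x3 rotation matrix whose columns are the frame's x, y, z axes.
In Python, from cell import sense, capture, job, spotter gives the robot as it stands.
- The arm moves only by the tool jog_arm, never from a script. Its argument "steps" is a list of rows, each a list of 7 numbers: the gripper command: -1 is shut, 1 is fully open, values between are in proportion, then the shift along the tool's x, y, z in cm, then the turn, a rotation vector about the tool's x, y, z in degrees. In form: [[fingers, x, y, z, ax, ay, az], ...]. A call has 1 to 20 rows; each row shifts and turns the commanded pose from where the row before left it, along the tool's axes as they then stand; what a row does not reach is not made up. A row lasts 1/10 s, in which the tool goes at most 50 mm and 8.59 degrees, less where a joint would pass 70% of its speed; a pose out of reach is approached as far as the arm can. A call is refused whole if a number of a shift passes 5 or a number of a turn 8.59, either way. A call with a gripper value outside its range is refused whole. The fingers move at their own pace and stop on an object; "newtons" is the grip in N (left out, the last holds). Time passes only in rows, so rows that do not move let the fingers close. It gives the time, the measured TCP pose, the force, the opening and the grip force at its end, in the units of the state.
- sense(): the state, without advancing time (a new reading comes with each control period).
- capture(name): name is "side" or "top" or "wrist"; returns a dict with "color" (400x640x3 uint8, red, green, blue), "intrinsics" (3x3 intrinsics, pixels), "position" and "rotation" of the camera in the world; the wrist camera has in their place "tool_from_camera" (4x4, takes a point from camera to tool coordinates, whose origin is the TCP and whose axes are the flange's). Camera axes: x right, y down, z forward; pixel columns grow to the right and rows downward; lengths in m; the calibration is good to about 2 mm. A picture is of the moment at which its call begins: read the wrist's pose just before it. There is no depth.
- job.sign_off(): hands the job in; it is judged then, once.
Trained networks look in a picture, given as the dict that the camera call returned (one of the last four; its "shot" number tells which), for a name from the list of things; names that differ only in an ending like _2 or _b are one class to them, and where a whole thing is asked for, a point or a joint stands for the part that bears it (a point fixed in the world has none). Each returns a list of dicts, best first, with "confidence" (0 to 1); they miss things now and then, are a little off and sometimes report something else, mostly with a low value. They report only what shows in the picture. A call takes as long as a camera call.
- spotter.masks_of(picture, query): "region" (400x640 bool, what is visible of it) and "rect" ([left, top, right, bottom] in pixels, round what is visible of it).
- spotter.mark_of(picture, query): "pixel" ([column, row] in pixels: a listed point, or the origin of a listed thing).
The state is a dict: "time_s": time; "joints": joint angles; "dq": joint speeds; "tau": joint torques, N m; "eef_pos": TCP position; "ee_rot": TCP orientation; "ft_force": force on the tool from outside, world axes, zero at the start; "ft_torque": the same for the moment, N m; "gripper_width": finger opening in m; "grasp_force": force on a finger pad.
Only numpy, scipy, OpenCV 4.12 (cv2) and the standard library are available. Lean on these libraries where they do the work, as an engineer would, in place of code of your own. Each camera call takes 0.05 s, during which the arm holds its last target. There are 200 camera calls.

## Working session

There is one attempt and no reset: what is moved stays moved. The work goes in short steps, Python scripts to look and compute and a tool call to move; the robot and the scene stay as the last step left them, time stands still between calls to the robot, and variables do not carry over. Pictures are saved under pics/ and viewed, at most 10 in all, crops included, and the job is handed in when it is done.

Besides the shell and the picture viewer there is one more tool, called after "Request:" as name(argument=value, ...) on one line, values as JSON. jog_arm: Moves the arm, as the interface text tells. Its arguments: {"type":"object","properties":{"steps":{"type":"array","items":{"type":"array","items":{"type":"number"}}},"newtons":{"type":"number"}},"required":["steps"]}

```bash
mkdir -p pics
cat > h.py <<'E'
import numpy as np, cv2
from cell import sense, capture, job, spotter
def ray(p,px,s=None):
    K=np.array(p["intrinsics"]); 
    if "position" in p: o=np.array(p["position"]);R=np.array(p["rotation"])
    else:
        T=np.array(p["tool_from_camera"]); Re=np.array(s["ee_rot"]); o=np.array(s["eef_pos"])+Re@T[:3,3]; R=Re@T[:3,:3]
    d=R@np.linalg.inv(K)@np.array([px[0],px[1],1.]); return o,d/np.linalg.norm(d)
def atz(p,px,z,s=None):
    o,d=ray(p,px,s); return o+d*(z-o[2])/d[2]
def tri(rs):
    A=sum(np.eye(3)-np.outer(d,d) for o,d in rs); b=sum((np.eye(3)-np.outer(d,d))@o for o,d in rs); return np.linalg.solve(A,b)
def save(p,n): cv2.imwrite(f"pics/{n}.png",cv2.cvtColor(p["color"],cv2.COLOR_RGB2BGR))
E
python3 - <<'E'
from h import *
np.set_printoptions(precision=4,suppress=True)
s=sense(); P={n:capture(n) for n in("side","top")}
for n in P: save(P[n],n+"0"); print(n,P[n]["position"])
Z=dict(tumbler_center=.08,tumbler=.095,cradle_seat=.08,carrier_seat=.014,carrier_knob=.046,damp_box=0,stamp_press=0,other_tumbler=0,jar=0,wooden_stamp=0)
for q,z in Z.items():
    rs=[]
    for n,p in P.items():
        m=spotter.mark_of(p,q)
        if m: print(q,n,np.round(m[0]["pixel"]),round(m[0]["confidence"],2),atz(p,m[0]["pixel"],z)); rs.append(ray(p,m[0]["pixel"]))
    if len(rs)==2: print("   tri",tri(rs))
print(s["ee_rot"])
E
```

```text
side [0.2994 0.9703 0.4563]
top [ 0.3975 -0.0295  1.2896]
tumbler_center side [328. 220.] 0.8 [0.4858 0.1079 0.08  ]
tumbler_center top [260. 202.] 0.95 [0.4829 0.1248 0.08  ]
   tri [0.4824 0.1239 0.087 ]
tumbler side [329. 222.] 0.63 [0.4755 0.1495 0.095 ]
tumbler top [244. 204.] 0.56 [0.4759 0.1635 0.095 ]
   tri [0.4741 0.1623 0.1007]
cradle_seat side [328. 221.] 0.94 [0.4871 0.1137 0.08  ]
cradle_seat top [263. 204.] 0.65 [0.4761 0.1185 0.08  ]
   tri [0.4808 0.1191 0.0823]
carrier_seat side [322. 191.] 0.6 [ 0.5915 -0.2895  0.014 ]
carrier_seat top [397. 168.] 0.6 [ 0.5814 -0.2425  0.014 ]
   tri [ 0.5794 -0.2395  0.0315]
carrier_knob top [395. 229.] 0.69 [ 0.4118 -0.2306  0.046 ]
damp_box side [304. 197.] 0.87 [ 0.6503 -0.2619 -0.    ]
damp_box top [397. 145.] 0.97 [ 0.647  -0.2452  0.    ]
   tri [ 0.6455 -0.2442  0.0066]
other_tumbler side [364. 218.] 0.67 [ 0.4232 -0.1083  0.    ]
other_tumbler top [341. 227.] 0.67 [ 0.419  -0.0889  0.    ]
   tri [ 0.4199 -0.0884  0.0084]
jar side [286. 282.] 0.61 [0.5447 0.2728 0.    ]
jar top [211. 181.] 0.92 [0.5466 0.2731 0.    ]
   tri [0.5456 0.2728 0.0001]
wooden_stamp side [374. 249.] 0.74 [0.3771 0.0837 0.    ]
wooden_stamp top [342. 228.] 0.73 [ 0.4149 -0.0905  0.    ]
   tri [ 0.4045 -0.0959 -0.0928]
[[ 0.969   0.2472 -0.0001]
 [ 0.2472 -0.969   0.0015]
 [ 0.0003 -0.0015 -1.    ]]
```

```bash
python3 -c "
import cv2,numpy as np
cv2.imwrite('pics/both.png',np.vstack([cv2.resize(cv2.imread(f'pics/{n}0.png'),(480,300)) for n in('side','top')]))"
```

```text
(no output)
```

View pics/both.png

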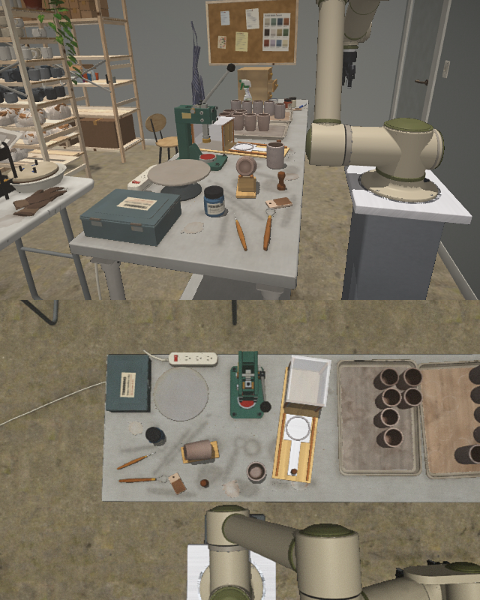

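The side and top views show the tumbler in its cradle, with its mouth to the right, at about (0.483, 0.124). The carrier and box lie at about y = -0.24, turned about 4 degrees. The press stands at the back, between the cradle and the box. I'll move over to the cradle now.

Request:
jog_arm(steps=[[1, 3, -3.4, 0, 0, 0, 0], [1, 3, -3.4, 0, 0, 0, 0], [1, 3, -3.4, 0, 0, 0, 0], [1, 3, -3.4, 0, 0, 0, 0], [1, 3, -3.4, 0, 0, 0, 0], [1, 3, -3.4, 0, 0, 0, 0], [1, 3, -3.4, 0, 0, 0, 0], [1, 3, -3.4, 0, 0, 0, 0], [1, 3, -3.4, 0, 0, 0, 0], [1, 3, -3.4, 0, 0, 0, 0], [1, 3, -3.4, 0, 0, 0, 0], [1, 3, -3.4, 0, 0, 0, 0], [1, 3, -3.4, 0, 0, 0, 0], [1, 3, -3.4, 0, 0, 0, 0], [1, 3, -3.4, 0, 0, 0, 0], [1, 3, -3.4, 0, 0, 0, 0]])

```text
time_s: 2.7
eef_pos: [0.4671, 0.1149, 0.2315]
ee_rot: [[0.969, 0.248, 0.001], [0.248, -0.969, -0.0], [0.0, 0.0, -1.0]]
ft_force: [1.3, -1.1, 0.2]
gripper_width: 0.0857
grasp_force: 0.0
```

```bash
echo 'import json,os
def log():
    s=sense(); open("log.jsonl","a").write(json.dumps({k:np.array(s[k]).tolist() for k in("joints","eef_pos","ee_rot")})+"\n"); print(s["time_s"],np.round(s["joints"],1),np.round(s["eef_pos"],4)); print(np.round(s["ee_rot"],3)); return s' >> h.py; python3 -c "
from h import *; log()"
```

```text
2.7 [-0.3 14.9 84.8 -0.  80.3 75.3] [0.4671 0.1149 0.2315]
[[ 0.969  0.248  0.001]
 [ 0.248 -0.969 -0.   ]
 [ 0.     0.    -1.   ]]
```

Request:
jog_arm(steps=[[1, 0, 0, 0, 0, 0, -8.5], [1, 0, 0, 0, 0, 0, -8.5], [1, 0, 0, 0, 0, 0, -8.5], [1, 0, 0, 0, 0, 0, -8.5], [1, 0, 0, 0, 0, 0, -8.5], [1, 0, 0, 0, 0, 0, -8.5], [1, 0, 0, 0, 0, 0, -8.5], [1, 0, 0, 0, 0, 0, -8.5], [1, 0, 0, 0, 0, 0, -8.5], [1, 0, 0, 0, 0, 0, -8.5], [1, 0, 0, 0, 0, 0, 0]])

```text
time_s: 3.8
eef_pos: [0.4666, 0.1129, 0.2314]
ee_rot: [[-0.163, 0.987, 0.0], [0.987, 0.163, 0.0], [0.0, 0.0, -1.0]]
ft_force: [0.1, 0.0, -0.1]
gripper_width: 0.0855
grasp_force: 0.0
```

Run:
```python
from h import *
s=log(); p=capture("wrist"); save(p,"w1"); t=capture("top")
rs=[]
for n,q in (("w",p),("t",t)):
  for k,z in (("tumbler_center",.08),("tumbler",.095)):
    m=spotter.mark_of(q,k)
    if m: print(n,k,m[0]["pixel"],m[0]["confidence"],atz(q,m[0]["pixel"],z,s))
# kinematic hypothesis check
from scipy.spatial.transform import Rotation as R
for l in open("log.jsonl"):
    d=json.loads(l); j=d["joints"]
    M=(R.from_euler("z",j[0],degrees=1)*R.from_euler("y",j[1]+j[2],degrees=1)*R.from_euler("z",j[3],degrees=1)*R.from_euler("y",j[4],degrees=1)*R.from_euler("z",j[5]+90,degrees=1))
    print((M.inv()*R.from_matrix(d["ee_rot"])).magnitude()*57.3)
```

```text
3.8 [ -0.6  14.8  84.9   0.   80.3 -10. ] [0.4666 0.1129 0.2314]
[[-0.163  0.987  0.   ]
 [ 0.987  0.163  0.   ]
 [ 0.     0.    -1.   ]]
w tumbler_center [345.2, 182.8] 0.76 [0.48622625 0.11545897 0.08      ]
w tumbler [346.3, 134.9] 0.72 [0.47838369 0.157671   0.095     ]
2.6230204386520873e-14
1.461873948476742e-14
```

View pics/w1.png

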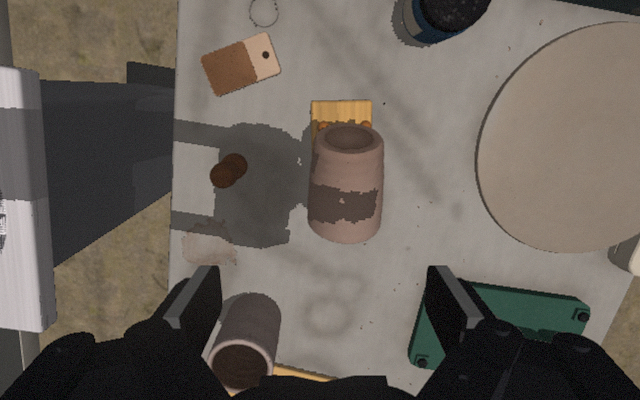

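The wrist view shows the tumbler at pixels (308–384, 125–240). Its foot is at the top of the picture and its mouth points to -y, which agrees with the triangulated pose. Next I tilt and collect poses to fit the arm's kinematics, so that I can check the later poses.

Request:
jog_arm(steps=[[1, 0, 0, 0, 0, -5, -1], [1, 0, 0, 0, 0, -5, -1], [1, 0.4, 1.2, 3, 0, 0, 0], [1, 0, 0, 3, 0, 0, 0], [1, 0, 0, 0, 0, 0, 0], [1, 0, 0, 0, 0, 0, 0]])

```text
time_s: 4.7
eef_pos: [0.4796, 0.1088, 0.1722]
ee_rot: [[-0.193, 0.981, 0.031], [0.966, 0.195, -0.171], [-0.174, -0.003, -0.985]]
ft_force: [0.4, -0.3, 0.7]
gripper_width: 0.0852
grasp_force: 0.0
```

```bash
cat > kin.py <<'E'
from h import *
from scipy.spatial.transform import Rotation as R
from scipy.optimize import least_squares
def rot(a,v): return R.from_euler(a,v,degrees=True).as_matrix()
def fk(j,P):
    d1,L,a2,a3,d4,d6,o=P
    A=rot("z",j[0]); B=A@rot("y",j[1]); C=B@rot("y",j[2])@rot("z",j[3]); D=C@rot("y",j[4])@rot("z",j[5]+90)
    return A@[0,L,d1]+B@[0,0,a2]+A@rot("y",j[1]+j[2])@[a3,0,d4]+C@[0,o,0]+D@[0,0,d6], D
E
python3 - <<'E'
from kin import *
np.set_printoptions(precision=4,suppress=True)
s=log()
D=[json.loads(l) for l in open("log.jsonl")]
D.append(dict(joints=[-88.024,21.807,74.336,0,83.858,-12.336],eef_pos=[.136,-.533,.231]))
f=lambda P: np.concatenate([1e3*(fk(d["joints"],P)[0]-d["eef_pos"]) for d in D]+[0.02*(np.array(P)-[.2,.1,.4,0,.4,.25,0])*10])
r=least_squares(f,[.2,.1,.4,0,.4,.25,0.]); print(r.x, np.abs(r.fun[:-7]).max())
p=capture("wrist"); save(p,"w2")
for k,z in (("tumbler_center",.08),("tumbler",.095)):
    m=spotter.mark_of(p,k)
    if m: print(k,m[0]["pixel"],m[0]["confidence"],atz(p,m[0]["pixel"],z,s))
E
```

```text
4.7 [  4.2  19.8  88.8 -10.5  70.6  -3.6] [0.4796 0.1088 0.1722]
[[-0.193  0.981  0.031]
 [ 0.966  0.195 -0.171]
 [-0.174 -0.003 -0.985]]
[ 0.1292  0.1177  0.5385  0.1035  0.3505  0.2576 -0.0002] 0.1611113084978022
tumbler [335.0, 116.8] 0.84 [0.4774 0.1573 0.095 ]
```

View pics/w2.png

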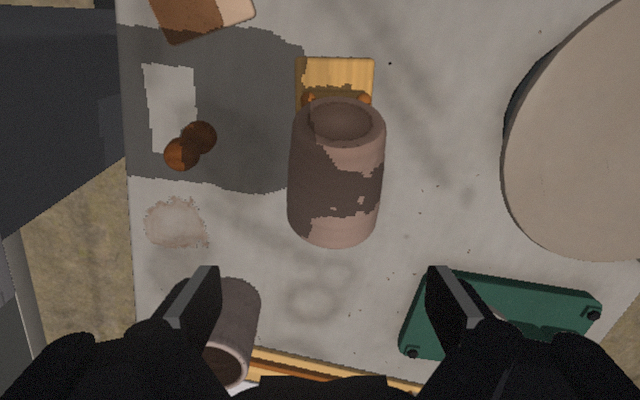

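The wrist view shows the tumbler centred at about column 337, between the fingers, with its foot at (340, 120). The kinematic fit is good to 0.2 mm, so I use it to check which placing and pushing orientations are reachable.

```bash
cat >> kin.py <<'E'
P0=[0.1292,0.1177,0.5385,0.1035,0.3505,0.2576,-0.0002]
LO=np.array([-178.18,-50.72,12.68,-81.47,9.98,-165.26]);HI=np.array([178.18,133.34,142.11,261.47,163.14,165.26])
def ik(p,M,seeds):
    best=None
    for q0 in seeds:
        r=least_squares(lambda q:np.concatenate([(fk(q,P0)[0]-p)*1e3,(fk(q,P0)[1]-M).ravel()*200]),np.clip(q0,LO+.1,HI-.1),bounds=(LO,HI),x_scale=30,max_nfev=60)
        if best is None or r.cost<best[0]-1: best=(r.cost,r.x)
        if best[0]<1: break
    return best
E
python3 - <<'E'
from kin import *
q0=np.array(sense()["joints"]); Z=np.array([0,0,1.])
c=np.array([.575,-.240,.06])
for th in (45,60,70):
  t=np.radians(th)
  for psi in (-90,-60,-30,0,30,60,90,120,150):
    h=np.array([np.cos(np.radians(psi)),np.sin(np.radians(psi)),0]); z=-np.cos(t)*Z+np.sin(t)*h; x=np.sin(t)*Z+np.cos(t)*h
    M=np.c_[x,np.cross(z,x),z]
    seeds=[q0,q0+[-30,0,0,0,0,-90],q0+[-30,20,0,90,0,-90],q0+[-30,20,20,180,-30,90],q0+[-40,20,0,-60,0,0],q0+[-30,20,0,90,0,90],q0+[-60,20,20,100,0,0]]
    b=ik(c+.019*z,M,seeds); print(th,psi,round(b[0],1),np.round(b[1]) if b[0]<1 else "")
E
```

```text
45 -90 0.0 [ -19.   42.   87.  -59.   52. -160.]
45 -60 1.6 
45 -30 9.8 
45 0 0.0 [-45.  36. 105.  83.  30. -27.]
45 30 0.0 [-50.  39.  94.  59.  55. -29.]
45 60 0.0 [-49.  45.  79.  43.  78. -37.]
45 90 0.0 [-45.  51.  63.  30.  99. -49.]
45 120 0.0 [-39.  56.  50.  16. 116. -68.]
45 150 0.0 [-33.  59.  43.  -2. 122. -93.]
60 -90 0.0 [ -15.   46.   89.  -77.   59. -143.]
60 -60 0.0 [ -22.   42.  106.  240.   38. -123.]
60 -30 0.0 [-35.  40. 115. 172.  35. -86.]
60 0 0.0 [-49.  41. 111. 113.  45. -60.]
60 30 0.0 [-54.  44.  98.  74.  63. -46.]
60 60 0.0 [-52.  50.  79.  53.  87. -44.]
60 90 0.0 [-47.  57.  60.  39. 111. -49.]
60 120 0.0 [-40.  63.  43.  23. 130. -65.]
60 150 0.0 [-33.  66.  34.  -4. 140. -94.]
70 -90 135.9 
70 -60 0.0 [ -20.   46.  108.  230.   51. -111.]
70 -30 0.0 [-36.  45. 118. 173.  54. -88.]
70 0 0.0 [-50.  46. 114. 121.  58. -72.]
70 30 0.0 [-56.  48.  99.  82.  71. -55.]
70 60 0.0 [-54.  53.  79.  59.  93. -47.]
70 90 0.0 [-48.  60.  57.  45. 117. -48.]
70 120 0.0 [-41.  67.  39.  29. 139. -61.]
70 150 0.0 [-33.  71.  29.  -5. 150. -95.]
```

Request:
jog_arm(steps=[[1, 0.8, 0.4, 0, 0, 5, 0], [1, 0.8, 0.3, 0, 0, 0, 0], [1, 0, 0, 2, 0, 0, 0], [1, 0, 0, 2, 0, 0, 0], [1, 0, 0, 2, 0, 0, 0], [1, 0, 0, 2, 0, 0, 0], [1, 0, 0, 1.5, 0, 0, 0], [1, 0, 0, 1, 0, 0, 0], [1, 0, 0, 0.9, 0, 0, 0], [1, 0, 0, 0, 0, 0, 0], [1, 0, 0, 0, 0, 0, 0]])

```text
time_s: 5.95
eef_pos: [0.4851, 0.116, 0.0563]
ee_rot: [[-0.195, 0.981, 0.015], [0.977, 0.196, -0.086], [-0.088, -0.002, -0.996]]
ft_force: [-0.2, -0.1, 0.6]
gripper_width: 0.0855
grasp_force: 0.0
```

Run:
```python
from kin import *
s=log(); p=capture("side"); w=capture("wrist")
a=p["color"][120:300,220:460]; b=w["color"]
save({"color":np.vstack([cv2.resize(a,(426,320)),cv2.resize(b,(426,266))])},"g1")
```

```text
5.95 [ 2.5 29.  96.4 -6.2 54.1 -5.3] [0.4851 0.116  0.0563]
[[-0.195  0.981  0.015]
 [ 0.977  0.196 -0.086]
 [-0.088 -0.002 -0.996]]
```

View pics/g1.png

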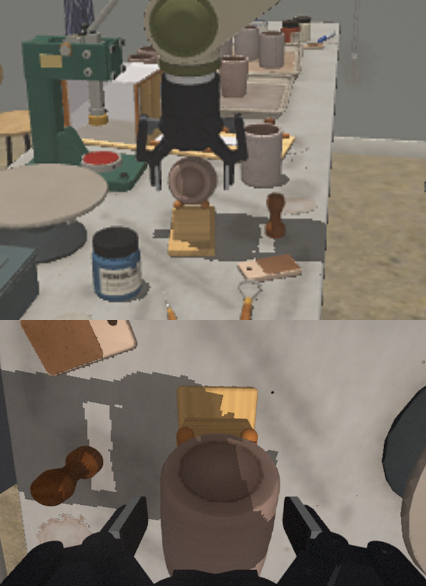

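Both views show the fingers on either side of the tumbler, nearly centred (wrist crop: pads at columns 130 and 295, tumbler at 160–278). I'll close and lift.

Request:
jog_arm(steps=[[-0.3, 0, 0, 0, 0, 0, 0], [-0.6, 0, 0, 0, 0, 0, 0], [-1, 0, 0, 0, 0, 0, 0], [-1, 0, 0, 0, 0, 0, 0], [-1, 0, 0, 0, 0, 0, 0], [-1, 0, 0, 0, 0, 0, 0], [-1, 0, 0, 0, 0, 0, 0], [-1, 0, 0, -0.5, 0, 0, 0], [-1, 0, 0, -1, 0, 0, 0], [-1, 0, 0, -2, 0, 0, 0], [-1, 0, 0, -3, 0, 0, 0], [-1, 0, 0, -4, 0, 0, 0], [-1, 0, 0, -4, 0, 0, 0], [-1, 0, 0, -2, 0, 0, 0], [-1, 0, 0, 0, 0, 0, 0]], newtons=45)

```text
time_s: 7.55
eef_pos: [0.4832, 0.1305, 0.2233]
ee_rot: [[-0.195, 0.981, 0.02], [0.977, 0.196, -0.085], [-0.088, 0.003, -0.996]]
ft_force: [-0.3, 0.0, -2.0]
gripper_width: 0.0626
grasp_force: 49.9
```

Run:
```python
from kin import *
np.set_printoptions(precision=4,suppress=True)
s=log(); t=capture("top")
for q,z in (("carrier_seat",.014),("carrier_knob",.046),("damp_box",0)):
    for m in spotter.mark_of(t,q)[:2]: print(q,m["pixel"],m["confidence"],atz(t,m["pixel"],z))
for q in ("carrier","stamp_press","tumbler"):
    for m in spotter.masks_of(t,q)[:1]: print(q,m["rect"],m["confidence"])
c=t["color"][50:270,290:450]; save({"color":cv2.resize(c,(432,594),interpolation=cv2.INTER_CUBIC)},"t1")
w=capture("wrist"); save(w,"w3")
```

```text
7.55 [ 4.2 17.4 82.7 -5.1 79.1 -6.3] [0.4832 0.1305 0.2233]
[[-0.195  0.981  0.02 ]
 [ 0.977  0.196 -0.085]
 [-0.088  0.003 -0.996]]
carrier_seat [396.4, 172.1] 0.81 [ 0.5695 -0.241   0.014 ]
carrier_knob [397.0, 228.6] 0.86 [ 0.4139 -0.2351  0.046 ]
damp_box [396.8, 146.3] 0.64 [ 0.6441 -0.2455  0.    ]
carrier [379.2, 147.2, 417.2, 234.4] 0.66
stamp_press [379.1, 139.1, 405.9, 146.1] 0.46
tumbler [256.0, 182.5, 269.8, 210.3] 0.81
```

View pics/t1.png

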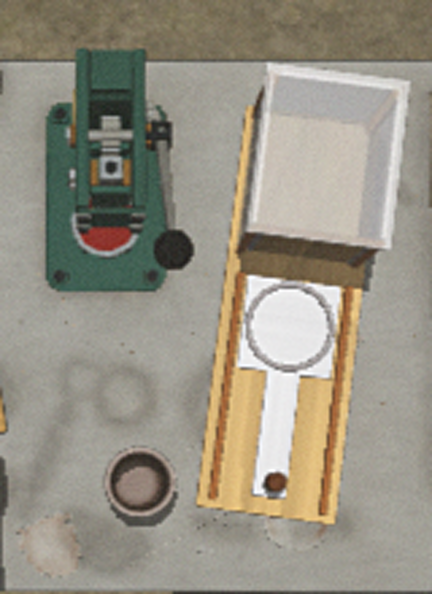

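View pics/w3.png

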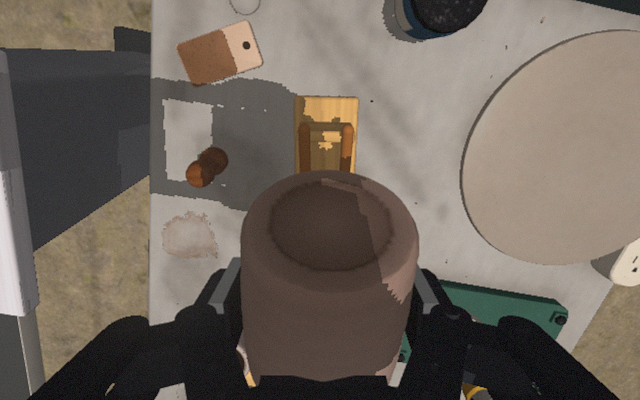

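The top crop shows the ring centre at about full-frame pixel (397.0, 170.7) and the knob at (391.9, 228.5). The strips lean about 7 degrees. The wrist view shows the tumbler held firmly, foot up towards the camera, with the foot disc centred at about (331, 225).

```bash
cat >> kin.py <<'E'
def pose(c,th,psi,off):
    "tcp pose for tumbler centre c, mouth down"
    t=np.radians(th);a=np.radians(psi);Z=np.array([0,0,1.]);h=np.array([np.cos(a),np.sin(a),0])
    z=-np.cos(t)*Z+np.sin(t)*h; x=np.sin(t)*Z+np.cos(t)*h; M=np.c_[x,np.cross(z,x),z]
    return np.array(c)-M@off,M
def rows(p0,M0,p1,M1,N):
    w=R.from_matrix(M0.T@M1).as_rotvec()/N; S=R.from_rotvec(w).as_matrix()
    A=sum(np.linalg.matrix_power(S,k) for k in range(N)); d=np.linalg.solve(A,M0.T@(p1-p0))
    row=np.r_[np.round(d*100,2),np.round(np.degrees(w),2)]
    p,M=p0.copy(),M0.copy(); path=[]
    for k in range(N):
        p=p+M@row[:3]/100; M=M@R.from_rotvec(np.radians(row[3:])).as_matrix(); path.append((p.copy(),M.copy()))
    return row,path
def check(path,q,every=3):
    for k,(p,M) in enumerate(path):
        c,qn=ik(p,M,[q]); 
        if k%every==0 or k==len(path)-1: print(k,round(c,2),np.round(p,3),np.round(M[:,2],2),np.round(qn))
        q=qn
    return q
E
python3 - <<'E'
from kin import *
np.set_printoptions(precision=4,suppress=True)
t=capture("top"); s=sense()
r=atz(t,[397.0,170.7],.019); k=atz(t,[391.9,228.5],.058); d=r-k; print("ring",r,"knob",k,np.hypot(*d[:2]),np.degrees(np.arctan2(d[1],d[0])))
w=capture("wrist"); T=np.array(w["tool_from_camera"]); K=np.array(w["intrinsics"])
for th in (55,60,65,70,75):
    a=np.radians(th); m=np.array([-np.sin(a),0,np.cos(a)]); c=np.array([0,0,-.0236])
    u=np.array([np.cos(a),0,np.sin(a)]); al=np.linspace(0,6.28,60)
    def pr(X): X=(np.linalg.inv(T)@np.r_[X,1])[:3]; y=K@X; return y[:2]/y[2]
    C=np.array([pr(c-.0435*m+.029*(np.cos(b)*u+np.sin(b)*np.array([0,1,0]))) for b in al])
    print(th,"foot px",pr(c-.0435*m),"top",C[:,1].min(),"bot",C[:,1].max(),"l/r",C[:,0].min(),C[:,0].max())
p0=np.array(s["eef_pos"]);M0=np.array(s["ee_rot"]);off=np.array([0,0,-.0236])
p1,M1=pose([.5735,-.2425,.18],65,20,off)
row,path=rows(p0,M0,p1,M1,20); print(row); check(path,np.array(s["joints"]))
E
```

```text
ring [ 0.5727 -0.2419  0.019 ] knob [ 0.414  -0.2197  0.058 ] 0.160207327046213 -7.938356462652843
55 foot px [321.4994 232.4142] top 161.0461388268945 bot 333.0874898627565 l/r 221.33979110276266 421.58903686246344
60 foot px [321.5345 222.0366] top 158.874551738355 bot 313.8258015569332 l/r 223.4841127176808 419.4997035356181
65 foot px [321.5712 212.8295] top 157.92912429810633 bot 294.6132641361997 l/r 225.6594039843345 417.3662543950971
70 foot px [321.609  204.8337] top 158.09600159312964 bot 275.84649089053545 l/r 227.9786365645645 415.1154752787113
75 foot px [321.6472 198.0602] top 159.2650185489567 bot 257.88469569771974 l/r 230.3985607650502 412.7679194635284
[-1.61  1.32 -0.32 -2.15  2.87  3.71]
0 0.0 [0.498 0.117 0.224] [ 0.04 -0.03 -1.  ] [ 1. 17. 82. -2. 78. -6.]
3 0.0 [0.54  0.072 0.236] [ 0.15  0.12 -0.98] [-9. 17. 81.  9. 74. -8.]
6 0.0 [0.572 0.018 0.242] [ 0.27  0.25 -0.93] [-19.  17.  82.  20.  70. -10.]
9 0.0 [ 0.594 -0.042  0.242] [ 0.42  0.34 -0.84] [-28.  19.  85.  33.  67. -13.]
12 0.0 [ 0.604 -0.103  0.232] [ 0.56  0.38 -0.73] [-37.  21.  88.  46.  64. -18.]
15 0.0 [ 0.605 -0.163  0.213] [ 0.7   0.38 -0.61] [-45.  24.  93.  60.  62. -24.]
18 0.0 [ 0.597 -0.218  0.183] [ 0.82  0.34 -0.47] [-52.  29.  98.  75.  62. -32.]
19 0.0 [ 0.593 -0.235  0.171] [ 0.85  0.31 -0.42] [-54.  31. 100.  80.  62. -35.]
```

Run:
```python
from kin import *
np.set_printoptions(precision=4,suppress=True)
s=sense()
p0=np.array(s["eef_pos"]);M0=np.array(s["ee_rot"]);off=np.array([0,0,-.0236])
p1,M1=pose([.45,-.15,.21],65,15,off)
row,path=rows(p0,M0,p1,M1,18); print(row); q=check(path,np.array(s["joints"]))
p2,M2=pose([.5727,-.2419,.10],65,15,off)
row,path=rows(path[-1][0],path[-1][1],p2,M2,8); print(row); q=check(path,q)
```

```text
[-1.5   0.69 -0.53 -2.54  3.1   4.37]
0 0.0 [0.492 0.117 0.226] [ 0.05 -0.03 -1.  ] [ 1. 17. 83. -2. 77. -6.]
3 0.0 [0.513 0.073 0.243] [ 0.18  0.14 -0.97] [-10.  13.  86.  10.  72.  -6.]
6 0.0 [0.523 0.023 0.252] [ 0.33  0.26 -0.91] [-21.  11.  91.  23.  67.  -9.]
9 0.0 [ 0.521 -0.029  0.252] [ 0.5   0.33 -0.8 ] [-33.   9.  98.  38.  62. -15.]
12 0.0 [ 0.508 -0.078  0.241] [ 0.66  0.34 -0.67] [-44.   9. 107.  55.  60. -24.]
15 0.0 [ 0.488 -0.121  0.22 ] [ 0.8   0.3  -0.52] [-55.  12. 117.  72.  60. -36.]
17 0.0 [ 0.471 -0.144  0.2  ] [ 0.88  0.23 -0.42] [-61.  17. 124.  83.  63. -46.]
[-0.75  1.51  1.65  0.   -0.01  0.  ]
0 0.0 [ 0.486 -0.155  0.187] [ 0.88  0.23 -0.42] [-60.  20. 122.  85.  61. -48.]
3 0.0 [ 0.532 -0.19   0.145] [ 0.88  0.23 -0.42] [-57.  29. 116.  89.  59. -51.]
6 0.0 [ 0.578 -0.225  0.104] [ 0.88  0.23 -0.42] [-54.  37. 108.  92.  58. -51.]
7 0.0 [ 0.593 -0.236  0.09 ] [ 0.88  0.23 -0.42] [-53.  39. 106.  92.  57. -51.]
```

Request:
jog_arm(steps=[[-1, -1.5, 0.69, -0.53, -2.54, 3.1, 4.37], [-1, -1.5, 0.69, -0.53, -2.54, 3.1, 4.37], [-1, -1.5, 0.69, -0.53, -2.54, 3.1, 4.37], [-1, -1.5, 0.69, -0.53, -2.54, 3.1, 4.37], [-1, -1.5, 0.69, -0.53, -2.54, 3.1, 4.37], [-1, -1.5, 0.69, -0.53, -2.54, 3.1, 4.37], [-1, -1.5, 0.69, -0.53, -2.54, 3.1, 4.37], [-1, -1.5, 0.69, -0.53, -2.54, 3.1, 4.37], [-1, -1.5, 0.69, -0.53, -2.54, 3.1, 4.37], [-1, -1.5, 0.69, -0.53, -2.54, 3.1, 4.37], [-1, -1.5, 0.69, -0.53, -2.54, 3.1, 4.37], [-1, -1.5, 0.69, -0.53, -2.54, 3.1, 4.37], [-1, -1.5, 0.69, -0.53, -2.54, 3.1, 4.37], [-1, -1.5, 0.69, -0.53, -2.54, 3.1, 4.37], [-1, -1.5, 0.69, -0.53, -2.54, 3.1, 4.37], [-1, -1.5, 0.69, -0.53, -2.54, 3.1, 4.37], [-1, -1.5, 0.69, -0.53, -2.54, 3.1, 4.37], [-1, -1.5, 0.69, -0.53, -2.54, 3.1, 4.37]])

```text
time_s: 9.85
eef_pos: [0.4704, -0.1448, 0.2007]
ee_rot: [[0.406, 0.255, 0.878], [0.108, -0.967, 0.231], [0.908, 0.001, -0.42]]
ft_force: [0.7, 0.2, -3.7]
gripper_width: 0.0624
grasp_force: 49.9
```

Request:
jog_arm(steps=[[-1, -0.75, 1.5, 1.65, 0, 0, 0], [-1, -0.75, 1.5, 1.65, 0, 0, 0], [-1, -0.75, 1.5, 1.65, 0, 0, 0], [-1, -0.75, 1.5, 1.65, 0, 0, 0], [-1, -0.75, 1.5, 1.65, 0, 0, 0], [-1, -0.75, 1.5, 1.65, 0, 0, 0], [-1, -0.75, 1.5, 1.65, 0, 0, 0], [-1, -0.75, 1.5, 1.65, 0, 0, 0], [-1, 0, 0, 0, 0, 0, 0], [-1, 0, 0, 0, 0, 0, 0]])

```text
time_s: 10.85
eef_pos: [0.5929, -0.2351, 0.0906]
ee_rot: [[0.407, 0.259, 0.876], [0.109, -0.966, 0.235], [0.907, 0.0, -0.422]]
ft_force: [-0.4, 0.1, -1.6]
gripper_width: 0.0623
grasp_force: 50.1
```

Run:
```python
from kin import *
np.set_printoptions(precision=4,suppress=True)
s=log(); p=capture("side"); t=capture("top")
print("ctr est",np.array(s["eef_pos"])+np.array(s["ee_rot"])@[0,0,-.0236])
for n,q in (("side",p),("top",t)):
  for k in ("tumbler_center","tumbler","carrier_seat"):
    m=spotter.mark_of(q,k)
    if m: print(n,k,m[0]["pixel"],m[0]["confidence"],atz(q,m[0]["pixel"],.1435 if k=="tumbler" else .1 if k!="carrier_seat" else .014))
a=p["color"][130:230,250:410]; b=t["color"][110:250,300:480]
save({"color":np.vstack([cv2.resize(a,(432,270),interpolation=cv2.INTER_CUBIC),cv2.resize(b,(432,329),interpolation=cv2.INTER_CUBIC)])},"pl1")
```

```text
10.85 [-53.2  39.3 105.8  92.3  57.4 -50.9] [ 0.5929 -0.2351  0.0906]
[[ 0.407  0.259  0.876]
 [ 0.109 -0.966  0.235]
 [ 0.907  0.    -0.422]]
ctr est [ 0.5722 -0.2407  0.1005]
side tumbler_center [323.3, 172.8] 0.7 [ 0.5727 -0.2256  0.1   ]
side tumbler [323.9, 158.0] 0.82 [ 0.5749 -0.2482  0.1435]
side carrier_seat [321.3, 193.7] 0.73 [ 0.59   -0.2642  0.014 ]
top tumbler [403.4, 166.3] 0.85 [ 0.5665 -0.237   0.1435]
top carrier_seat [396.1, 172.5] 0.86 [ 0.5684 -0.2402  0.014 ]
```

View pics/pl1.png

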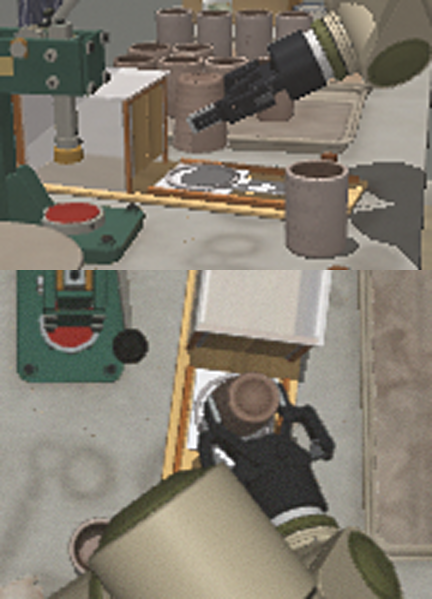

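The views show the tumbler upright and mouth down above the ring (top crop: foot disc at (254, 398) over the ring), in line with the estimated centre. Now lowering it.

Request:
jog_arm(steps=[[-1, -0.45, 0.1, 0.27, 0, 0, 0], [-1, -0.45, 0, 0.21, 0, 0, 0], [-1, -0.45, 0, 0.21, 0, 0, 0], [-1, -0.45, 0, 0.21, 0, 0, 0], [-1, -0.45, 0, 0.21, 0, 0, 0], [-1, -0.45, 0, 0.21, 0, 0, 0], [-1, -0.45, 0, 0.21, 0, 0, 0], [-1, -0.18, 0, 0.08, 0, 0, 0], [-1, 0, 0, 0, 0, 0, 0]])

```text
time_s: 12.15
eef_pos: [0.5939, -0.2361, 0.0537]
ee_rot: [[0.407, 0.258, 0.876], [0.109, -0.966, 0.234], [0.907, 0.0, -0.421]]
ft_force: [-0.3, -0.2, -1.0]
gripper_width: 0.0622
grasp_force: 50.1
```

Request:
jog_arm(steps=[[-1, -0.09, 0, 0.04, 0, 0, 0], [-1, -0.09, 0, 0.04, 0, 0, 0], [-1, -0.09, 0, 0.04, 0, 0, 0], [-1, 0, 0, 0, 0, 0, 0]])

```text
time_s: 12.55
eef_pos: [0.5939, -0.2362, 0.051]
ee_rot: [[0.407, 0.259, 0.876], [0.109, -0.966, 0.234], [0.907, 0.001, -0.421]]
ft_force: [-0.5, -0.5, -1.8]
gripper_width: 0.0625
grasp_force: 50.1
```

Request:
jog_arm(steps=[[-1, -0.09, 0, 0.04, 0, 0, 0], [-1, -0.09, 0, 0.04, 0, 0, 0], [-1, 0, 0, 0, 0, 0, 0]])

```text
time_s: 12.85
eef_pos: [0.5938, -0.2362, 0.049]
ee_rot: [[0.407, 0.258, 0.876], [0.109, -0.966, 0.234], [0.907, 0.001, -0.421]]
ft_force: [0.1, 0.6, -2.0]
gripper_width: 0.0626
grasp_force: 50.1
```

Request:
jog_arm(steps=[[-1, -0.09, 0, 0.04, 0, 0, 0], [-1, 0, 0, 0, 0, 0, 0]])

```text
time_s: 13.05
eef_pos: [0.5939, -0.2362, 0.0483]
ee_rot: [[0.406, 0.259, 0.877], [0.11, -0.966, 0.234], [0.907, 0.001, -0.42]]
ft_force: [-0.0, 0.4, -1.3]
gripper_width: 0.0626
grasp_force: 50.1
```

Request:
jog_arm(steps=[[-1, -0.09, 0, 0.04, 0, 0, 0], [-1, 0, 0, 0, 0, 0, 0]])

```text
time_s: 13.25
eef_pos: [0.5941, -0.2361, 0.048]
ee_rot: [[0.404, 0.259, 0.877], [0.11, -0.966, 0.235], [0.908, 0.002, -0.419]]
ft_force: [-0.8, 1.0, 3.9]
gripper_width: 0.0626
grasp_force: 50.2
```

Contact came at the height expected for the plate, with about 6 N. I'll release gently and back out.

Request:
jog_arm(steps=[[0.5, 0, 0, 0, 0, 0, 0], [0.6, 0, 0, 0, 0, 0, 0], [0.7, 0, 0, 0, 0, 0, 0], [0.8, 0, 0, 0, 0, 0, 0], [1, 0, 0, 0, 0, 0, 0], [1, 0, 0, 0, 0, 0, 0], [1, 0, 0, 0, 0, 0, 0]])

```text
time_s: 13.95
eef_pos: [0.5938, -0.2362, 0.0471]
ee_rot: [[0.407, 0.258, 0.876], [0.109, -0.966, 0.234], [0.907, 0.001, -0.421]]
ft_force: [-0.2, 0.2, -0.6]
gripper_width: 0.0856
grasp_force: 0.0
```

Run:
```python
from h import *
s=log(); p=capture("side"); w=capture("wrist")
a=p["color"][140:230,260:404]; b=w["color"]
save({"color":np.vstack([cv2.resize(a,(480,300),interpolation=cv2.INTER_CUBIC),cv2.resize(b,(480,300))])},"pl2")
```

```text
13.95 [-53.2  44.7 106.3  96.1  57.9 -57.9] [ 0.5938 -0.2362  0.0471]
[[ 0.407  0.258  0.876]
 [ 0.109 -0.966  0.234]
 [ 0.907  0.001 -0.421]]
```

View pics/pl2.png

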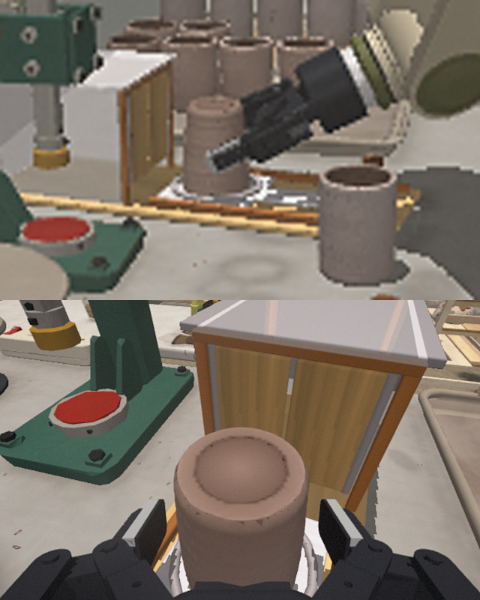

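The side view shows the tumbler standing mouth down inside the ring. The wrist view shows both flaps closed. Next I back away and work out the knob push.

Run:
```python
from kin import *
np.set_printoptions(precision=3,suppress=True)
s=sense(); p0=np.array(s["eef_pos"]);M0=np.array(s["ee_rot"]); q=np.array(s["joints"])
r1=p0-.15*M0[:,2]; 
c,q1=ik(r1,M0,[q]); print("retreat",r1,c,q1)
u=np.array([np.cos(np.radians(-7.9)),np.sin(np.radians(-7.9)),0]); k=np.array([.4142,-.2199,.040])
for th in (0,15,30,45):
  for psi in (-7.9,):
    for flip in (0,1):
      _,M=pose([0,0,0],th,psi,np.zeros(3))
      if flip: M=M@np.diag([-1,-1,1])
      for nm,p in (("up",k-.05*u+[0,0,.10]),("A",k-.05*u),("B",k+.145*u)):
        c,qq=ik(p,M,[q1,q1+[-20,0,0,-90,0,40],q1+[0,0,0,80,0,-90],q1+[20,-20,0,-90,0,130],q1*[1,1,1,0,1,1]+[0,0,0,0,0,100]]); print(th,flip,nm,round(c,1),np.round(qq))
```

```text
retreat [ 0.462 -0.271  0.11 ] 2.9188732433813434e-26 [-71.283  34.329 115.525  79.972  66.798 -57.005]
0 0 up 0.0 [-46.  15. 102.  -0.  63.  51.]
0 0 A 0.0 [-46.  25. 109.   0.  46.  51.]
0 0 B 0.0 [-34.  38.  79.   0.  62.  63.]
0 1 up 0.0 [ -46.   15.  102.   -0.   63. -129.]
0 1 A 0.0 [ -46.   25.  109.    0.   46. -129.]
0 1 B 0.0 [ -34.   38.   79.   -0.   62. -117.]
15 0 up 0.0 [-53.  10. 111.  14.  49.  36.]
15 0 A 0.0 [-53.  22. 119.  22.  30.  26.]
15 0 B 0.0 [-38.  34.  91.  11.  42.  53.]
15 1 up 0.0 [ -53.   10.  111.   14.   49. -144.]
15 1 A 0.0 [ -53.   22.  119.   22.   30. -154.]
15 1 B 0.0 [ -38.   34.   91.   11.   42. -127.]
30 0 up 0.0 [-62.   8. 121.  39.  40.   8.]
30 0 A 0.0 [-62.  24. 129.  72.  25. -30.]
30 0 B 0.0 [-41.  33. 102.  40.  25.  23.]
30 1 up 65.4 [ -60.    8.  119.   35.   40. -165.]
30 1 A 0.0 [-62.  24. 129.  72.  25. 150.]
30 1 B 0.0 [ -41.   33.  102.   40.   25. -157.]
45 0 up 0.0 [-72.  10. 131.  72.  42. -32.]
45 0 A 0.0 [-72.  32. 139. 108.  42. -79.]
45 0 B 0.0 [-45.  35. 111.  99.  26. -39.]
45 1 up 0.0 [-72.  10. 131.  72.  42. 148.]
45 1 A 0.0 [-72.  32. 139. 108.  42. 101.]
45 1 B 0.0 [-45.  35. 111.  99.  26. 141.]
```

Request:
jog_arm(steps=[[1, 0, 0, -0.7, 0, 0, 0], [1, 0, 0, -1.3, 0, 0, 0], [1, 0, 0, -2, 0, 0, 0], [1, 0, 0, -3, 0, 0, 0], [1, 0, 0, -3, 0, 0, 0], [1, 0, 0, -3, 0, 0, 0], [1, 0, 0, -2, 0, 0, 0], [1, 0, 0, 0, 0, 0, 0]])

```text
time_s: 14.85
eef_pos: [0.4607, -0.2727, 0.1114]
ee_rot: [[0.407, 0.255, 0.877], [0.109, -0.967, 0.23], [0.907, 0.002, -0.421]]
ft_force: [0.3, 0.1, -0.3]
gripper_width: 0.0852
grasp_force: 0.0
```

Run:
```python
from kin import *
np.set_printoptions(precision=3,suppress=True)
s=log(); p0=np.array(s["eef_pos"]);M0=np.array(s["ee_rot"]); q=np.array(s["joints"])
u=np.array([np.cos(np.radians(-7.9)),np.sin(np.radians(-7.9)),0]); k=np.array([.4142,-.2199,.040])
_,M=pose([0,0,0],10,-7.9,np.zeros(3))
row,path=rows(p0,M0,k-.055*u+[0,0,.11],M,16); print(row); q=check(path,q)
print("down in tool cm:",M.T@[0,0,-1], "u in tool",M.T@u)
t=capture("top")
for n in ("tumbler","carrier_seat"):
    for m in spotter.mark_of(t,n)[:1]: print(n,m["pixel"],m["confidence"],atz(t,m["pixel"],.101 if n=="tumbler" else .014))
```

```text
14.85 [-71.5  34.1 115.6  79.9  66.8 -57. ] [ 0.461 -0.273  0.111]
[[ 0.407  0.255  0.877]
 [ 0.109 -0.967  0.23 ]
 [ 0.907  0.002 -0.421]]
[-0.34 -0.44 -0.58 -0.89 -3.4   1.17]
0 0.0 [ 0.453 -0.27   0.111] [ 0.86  0.21 -0.47] [-71.  32. 116.  78.  64. -54.]
3 0.0 [ 0.431 -0.261  0.111] [ 0.77  0.15 -0.62] [-70.  26. 117.  70.  55. -41.]
6 0.0 [ 0.409 -0.251  0.116] [ 0.65  0.09 -0.75] [-67.  20. 117.  58.  49. -24.]
9 0.0 [ 0.39  -0.24   0.124] [ 0.51  0.04 -0.86] [-63.  15. 115.  41.  46.  -1.]
12 0.0 [ 0.373 -0.227  0.136] [ 0.35  0.   -0.94] [-58.  12. 112.  23.  48.  22.]
15 0.0 [ 0.36  -0.212  0.149] [ 0.17 -0.02 -0.98] [-51.  10. 108.   8.  55.  42.]
down in tool cm: [-0.174  0.     0.985] u in tool [ 0.985 -0.     0.174]
tumbler [402.3, 166.9] 0.88 [ 0.571 -0.242  0.101]
carrier_seat [396.1, 173.1] 0.71 [ 0.567 -0.24   0.014]
```

Request:
jog_arm(steps=[[1, -0.34, -0.44, -0.58, -0.89, -3.4, 1.17], [1, -0.34, -0.44, -0.58, -0.89, -3.4, 1.17], [1, -0.34, -0.44, -0.58, -0.89, -3.4, 1.17], [1, -0.34, -0.44, -0.58, -0.89, -3.4, 1.17], [1, -0.34, -0.44, -0.58, -0.89, -3.4, 1.17], [1, -0.34, -0.44, -0.58, -0.89, -3.4, 1.17], [1, -0.34, -0.44, -0.58, -0.89, -3.4, 1.17], [1, -0.34, -0.44, -0.58, -0.89, -3.4, 1.17], [0, -0.34, -0.44, -0.58, -0.89, -3.4, 1.17], [-1, -0.34, -0.44, -0.58, -0.89, -3.4, 1.17], [-1, -0.34, -0.44, -0.58, -0.89, -3.4, 1.17], [-1, -0.34, -0.44, -0.58, -0.89, -3.4, 1.17], [-1, -0.34, -0.44, -0.58, -0.89, -3.4, 1.17], [-1, -0.34, -0.44, -0.58, -0.89, -3.4, 1.17], [-1, -0.34, -0.44, -0.58, -0.89, -3.4, 1.17], [-1, -0.34, -0.44, -0.58, -0.89, -3.4, 1.17], [-1, 0, 0, 0, 0, 0, 0]], newtons=30)

```text
time_s: 16.7
eef_pos: [0.3621, -0.2104, 0.1488]
ee_rot: [[0.977, -0.13, 0.172], [-0.128, -0.992, -0.022], [0.173, -0.001, -0.985]]
ft_force: [0.6, 0.4, -0.7]
gripper_width: 0.0001
grasp_force: 0.0
```

Run:
```python
from kin import *
np.set_printoptions(precision=3,suppress=True)
s=log(); M=np.array(s["ee_rot"])
u=np.array([np.cos(np.radians(-7.9)),np.sin(np.radians(-7.9)),0])
w=capture("wrist")
for z,n in ((.046,"carrier_knob"),):
    for m in spotter.mark_of(w,n)[:1]: print(n,m["pixel"],m["confidence"],atz(w,m["pixel"],z,s))
for n in("carrier_knob","carrier"):
    for m in spotter.masks_of(w,n)[:1]: print(n,m["rect"],m["confidence"])
A=np.array([.4142,-.2199,.040])-.055*u
print("to A tool cm",M.T@(A-np.array(s["eef_pos"]))*100,"u tool",M.T@u)
save(w,"k1")
```

```text
16.7 [-50.9  10.5 107.5   8.4  55.   42.2] [ 0.362 -0.21   0.149]
[[ 0.977 -0.13   0.172]
 [-0.128 -0.992 -0.022]
 [ 0.173 -0.001 -0.985]]
carrier_knob [326.0, 153.2] 0.65 [ 0.415 -0.221  0.046]
carrier_knob [267.1, 0.0, 391.1, 172.2] 0.88
carrier [264.7, 0.3, 393.9, 170.8] 0.73
to A tool cm [-2.092  0.233 10.676] u tool [0.985 0.008 0.173]
```

View pics/k1.png

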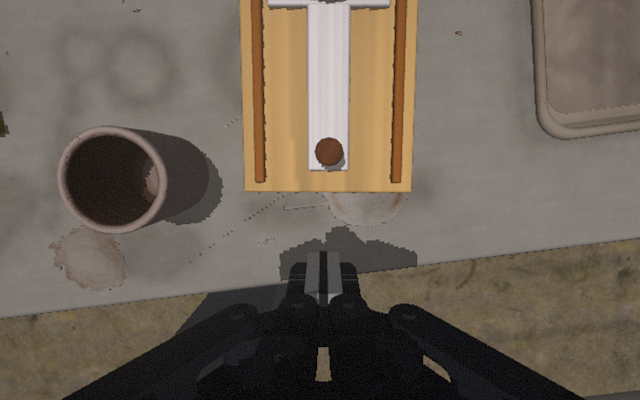

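The wrist view shows the knob at (329, 151), straight ahead of the shut fingers at column 323, and the position matches the earlier fix. I'll go down behind it and start pushing.

Request:
jog_arm(steps=[[-1, -0.7, 0.08, 1.5, 0, 0, 0], [-1, -0.7, 0.08, 2, 0, 0, 0], [-1, -0.7, 0.09, 2, 0, 0, 0], [-1, 0, 0, 2, 0, 0, 0], [-1, 0, 0, 2, 0, 0, 0], [-1, 0, 0, 1.2, 0, 0, 0], [-1, 0.79, 0.01, 0.14, 0, 0, 0], [-1, 0.79, 0.01, 0.14, 0, 0, 0], [-1, 0.79, 0.01, 0.14, 0, 0, 0], [-1, 0.39, 0, 0.07, 0, 0, 0], [-1, 0.2, 0, 0.03, 0, 0, 0], [-1, 0.2, 0, 0.03, 0, 0, 0], [-1, 0.2, 0, 0.03, 0, 0, 0], [-1, 0.2, 0, 0.03, 0, 0, 0], [-1, 0.2, 0, 0.03, 0, 0, 0]])

```text
time_s: 18.4
eef_pos: [0.3962, -0.2188, 0.0397]
ee_rot: [[0.976, -0.133, 0.171], [-0.131, -0.991, -0.022], [0.172, -0.001, -0.985]]
ft_force: [-1.5, -0.1, 0.8]
gripper_width: 0.0002
grasp_force: 0.8
```

Request:
jog_arm(steps=[[-1, 0.25, 0, 0.04, 0, 0, 0], [-1, 0.35, 0, 0.06, 0, 0, 0], [-1, 0.49, 0, 0.09, 0, 0, 0], [-1, 0.49, 0, 0.09, 0, 0, 0], [-1, 0.49, 0, 0.09, 0, 0, 0], [-1, 0.49, 0, 0.09, 0, 0, 0], [-1, 0.49, 0, 0.09, 0, 0, 0], [-1, 0.49, 0, 0.09, 0, 0, 0], [-1, 0.49, 0, 0.09, 0, 0, 0], [-1, 0.35, 0, 0.06, 0, 0, 0], [-1, 0.2, 0, 0.04, 0, 0, 0], [-1, 0, 0, 0, 0, 0, 0]])

```text
time_s: 19.6
eef_pos: [0.4427, -0.2252, 0.0394]
ee_rot: [[0.976, -0.133, 0.172], [-0.131, -0.991, -0.022], [0.173, -0.001, -0.985]]
ft_force: [0.1, 0.0, 0.5]
gripper_width: 0.0001
grasp_force: 0.1
```

Run:
```python
from h import *
s=log(); t=capture("top"); p=capture("side")
for n,z in (("tumbler",.101),("carrier_seat",.014),("carrier_knob",.046)):
  for q in (t,p):
    for m in spotter.mark_of(q,n)[:1]: print(n,np.round(m["pixel"]),m["confidence"],np.round(atz(q,m["pixel"],z),3))
```

```text
19.6 [-43.8  27.7 104.7   9.2  39.9  47.2] [ 0.4427 -0.2252  0.0394]
[[ 0.976 -0.133  0.172]
 [-0.131 -0.991 -0.022]
 [ 0.173 -0.001 -0.985]]
tumbler [403. 147.] 0.67 [ 0.622 -0.245  0.101]
tumbler [312. 168.] 0.71 [ 0.622 -0.267  0.101]
carrier_seat [398. 153.] 0.65 [ 0.623 -0.246  0.014]
carrier_seat [311. 192.] 0.53 [ 0.63  -0.28   0.014]
carrier_knob [400. 212.] 0.79 [ 0.457 -0.243  0.046]
carrier_knob [360. 190.] 0.78 [ 0.455 -0.233  0.046]
```

Request:
jog_arm(steps=[[-1, 0.2, 0, 0.04, 0, 0, 0], [-1, 0.35, 0, 0.06, 0, 0, 0], [-1, 0.49, 0.01, 0.09, 0, 0, 0], [-1, 0.49, 0.01, 0.09, 0, 0, 0], [-1, 0.49, 0, 0.09, 0, 0, 0], [-1, 0.49, 0, 0.09, 0, 0, 0], [-1, 0.49, 0, 0.09, 0, 0, 0], [-1, 0.49, 0, 0.09, 0, 0, 0], [-1, 0.49, 0, 0.09, 0, 0, 0], [-1, 0.49, 0, 0.09, 0, 0, 0], [-1, 0.49, 0, 0.09, 0, 0, 0], [-1, 0.49, 0, 0.09, 0, 0, 0], [-1, 0.49, 0, 0.09, 0, 0, 0], [-1, 0.49, 0, 0.09, 0, 0, 0], [-1, 0.49, 0, 0.09, 0, 0, 0], [-1, 0.49, 0, 0.09, 0, 0, 0], [-1, 0.49, 0, 0.09, 0, 0, 0], [-1, 0.49, 0, 0.09, 0, 0, 0], [-1, 0.49, 0, 0.09, 0, 0, 0], [-1, 0.49, 0, 0.09, 0, 0, 0]])

```text
time_s: 22.0
eef_pos: [0.5373, -0.2381, 0.0387]
ee_rot: [[0.976, -0.133, 0.172], [-0.131, -0.991, -0.022], [0.173, -0.001, -0.985]]
ft_force: [-1.8, 0.8, 0.5]
gripper_width: -0.0002
grasp_force: 0.8
```

Request:
jog_arm(steps=[[-1, 0.49, 0, 0.09, 0, 0, 0], [-1, 0.39, 0, 0.07, 0, 0, 0], [-1, 0.2, 0, 0.03, 0, 0, 0], [-1, 0.2, 0, 0.03, 0, 0, 0]])

```text
time_s: 22.4
eef_pos: [0.5498, -0.2397, 0.0387]
ee_rot: [[0.976, -0.133, 0.171], [-0.131, -0.991, -0.022], [0.173, -0.001, -0.985]]
ft_force: [-1.9, -0.4, 0.2]
gripper_width: 0.0
grasp_force: 0.8
```

Request:
jog_arm(steps=[[-1, 0.2, 0, 0.03, 0, 0, 0], [-1, 0.2, 0, 0.03, 0, 0, 0], [-1, 0.1, 0, 0.02, 0, 0, 0]])

```text
time_s: 22.7
eef_pos: [0.5548, -0.2404, 0.0388]
ee_rot: [[0.976, -0.133, 0.171], [-0.131, -0.991, -0.022], [0.173, -0.001, -0.985]]
ft_force: [-1.3, 0.2, -0.1]
gripper_width: -0.0003
grasp_force: 0.8
```

Request:
jog_arm(steps=[[-1, 0.1, 0, 0.02, 0, 0, 0], [-1, 0.1, 0, 0.02, 0, 0, 0]])

```text
time_s: 22.9
eef_pos: [0.5565, -0.2406, 0.0387]
ee_rot: [[0.976, -0.133, 0.171], [-0.131, -0.991, -0.022], [0.172, -0.001, -0.985]]
ft_force: [-5.5, -0.4, 2.0]
gripper_width: 0.0001
grasp_force: 3.0
```

Request:
jog_arm(steps=[[-1, 0.1, 0, 0.02, 0, 0, 0], [-1, 0.1, 0, 0.02, 0, 0, 0]])

```text
time_s: 23.1
eef_pos: [0.5569, -0.2405, 0.0384]
ee_rot: [[0.977, -0.133, 0.167], [-0.131, -0.991, -0.02], [0.168, -0.002, -0.986]]
ft_force: [-17.6, 0.4, 8.8]
gripper_width: 0.0005
grasp_force: 8.3
```

The carrier is against its stop, with the force rising to 18 N after about 162 mm of travel. I'll back off, lift and take a last look.

Request:
jog_arm(steps=[[-1, -0.3, 0, -0.05, 0, 0, 0], [-1, -1, 0, -0.17, 0, 0, 0], [-1, -2, 0, -0.35, 0, 0, 0], [-1, -3, 0, -0.5, 0, 0, 0], [-1, -3, 0, -0.5, 0, 0, 0], [-1, -3, 0, -2, 0, 0, 0], [-1, -2, 0, -3, 0, 0, 0], [-1, 0, 0, -3, 0, 0, 0], [-1, 0, 0, -3, 0, 0, 0], [-1, 0, 0, -2, 0, 0, 0], [-1, 0, 0, 0, 0, 0, 0], [-1, 0, 0, 0, 0, 0, 0]])

```text
time_s: 24.3
eef_pos: [0.394, -0.2188, 0.1573]
ee_rot: [[0.976, -0.133, 0.172], [-0.131, -0.991, -0.022], [0.173, -0.001, -0.985]]
ft_force: [0.4, -0.2, -0.4]
gripper_width: 0.0
grasp_force: 0.0
```

Run:
```python
from h import *
s=log(); w=capture("wrist"); t=capture("top"); p=capture("side")
for n,z in (("tumbler",.101),("carrier_knob",.046),("damp_box",0)):
    for m in spotter.mark_of(t,n)[:1]: print(n,np.round(m["pixel"]),m["confidence"],np.round(atz(t,m["pixel"],z),3))
c=lambda a,r,x:cv2.resize(a[r[0]:r[1],x[0]:x[1]],(380,290),interpolation=cv2.INTER_CUBIC)
z=w["color"]
save({"color":np.vstack([np.hstack([c(t["color"],(70,260),(300,500)),c(p["color"],(130,230),(240,371))]),np.hstack([c(z,(0,400),(0,640)),c(z,(0,240),(160,480))])])},"fin")
```

```text
24.3 [-48.   12.8 102.5   7.7  57.3  45.9] [ 0.394  -0.2188  0.1573]
[[ 0.976 -0.133  0.172]
 [-0.131 -0.991 -0.022]
 [ 0.173 -0.001 -0.985]]
carrier_knob [406. 166.] 0.9 [ 0.581 -0.263  0.046]
damp_box [398. 148.] 0.75 [ 0.641 -0.249  0.   ]
```

View pics/fin.png

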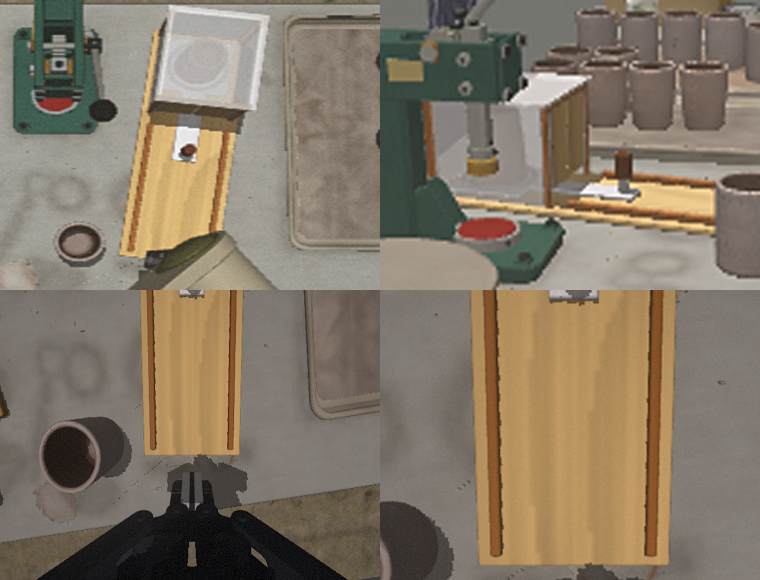

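The tumbler shows through the clear box, upright on the carrier. The flaps are closed, the knob is about 65 mm in front of the doorway, and the arm is clear.

```bash
python3 -c "
from cell import job; print(job.sign_off())"
```

```text
the job is handed in; nothing more can be done
None
```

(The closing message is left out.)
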